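# Shim out the stage gap and hold the wedge tight

## Robot

A 6-joint arm with a two-finger parallel gripper is mounted at the origin on a cart in front of the work surface, level with it; the furniture and walls round the work are solid. World frame = base frame: x ahead of the robot, y to its left, z up, the work surface at z = 0. Lengths are in m, angles in rad, forces in N, time in s.
With the tool pointing down it reaches from about 0.25 to 0.725 m from the base axis. Payload 4 kg.
Tool frame: the origin (TCP) lies midway between the tips of the shut fingers; the grasp point (between the pads) lies 19 mm behind it; z points along the fingers, y is the line along which they close (so a half turn about z gives the same grasp; the last joint's range is limited). The gripper opens to 85 mm and grips with 20 to 120 N. Pads are 22 mm wide; open, the fingers measure 114 mm over their backs; the gripper's body (76 mm by 85 mm) begins 54 mm behind the grasp point. The pads swing forward as they close: fully open they stand 13 mm farther back than shut.
Start: joints at [-1.298, 0.241, 0.005, 1.335, 0, 1.571], TCP at [0.135, -0.482, 0.231] pointing down, gripper open.
Joint ranges: [-2.72, 2.72], [-1.05, 1.87], [-1.09, 1.28], [-1.99, 2.15], [-1.42, 1.44], [-3.14, 3.14]. Speed limits (rad/s): [2.79, 2.79, 3.14, 3.14, 3.14, 3.14].

## Interface

Orientations are given as a unit quaternion [x, y, z, w].
In Python, from workcell import bot gives the robot as it stands. The module is installed in compiled form; this text tells all that it offers.
- The arm moves only by the tool jog_arm, never from a script. Its argument "deltas" is a list of rows, each an object with "fingers": the opening, from 0 (shut) to 1 (fully open); "delta_pos": the shift along the tool's x, y, z normalised to -1 to 1, where 1 is 300 mm, a list of three; "yaw": the turn about the tool's z normalised to -1 to 1, where 1 is pi/4 rad. A call has 1 to 12 rows; each row is the pose to reach, as a shift and turn from the pose commanded when the call began, along the tool's axes at that moment; what a row does not reach only later rows make up. A row lasts 1/10 s, in which the tool goes at most 50 mm and 8.59 degrees, less where a joint would pass 70% of its speed; a pose out of reach is approached as far as the arm can. A call with a number of a shift or a turn outside -1 to 1 is refused whole. A call with a gripper value outside its range is refused whole. The fingers move at their own pace and stop on an object; the grip force is fixed at half the most. Time passes only in rows, so rows that repeat a pose let the fingers close. It gives the time, the measured TCP pose, the force, the opening and the grip force at its end, in the units of the state.
- bot.get_obs(): the state, without advancing time (a new reading comes with each control period).
- bot.camera(name): name is "side" or "top"; returns a dict with "image" (384x512x3 uint8, red, green, blue), "range_z" (384x512 float32, m along the optical axis (not along the pixel's ray), 0 where there is no reading), "fx", "fy", "cx", "cy" (pixels), "distortion" ([k1, k2, p1, p2, k3] as OpenCV has them; the pictures are not rectified), "rvec" (rotation vector, rad) and "tvec" (3), from world to camera coordinates, as OpenCV has them. Camera axes: x right, y down, z forward; pixel columns grow to the right and rows downward; lengths in m; the calibration is good to about 2 mm. A picture is of the moment at which its call begins.
- bot.job_done(): hands the job in; it is judged then, once.
The state is a dict: "clock": time; "joint_pos": joint angles; "joint_vel": joint speeds; "tau": joint torques, N m; "eef_pos": TCP position; "tool_rot": TCP orientation; "ft_force": force on the tool from outside, world axes, zero at the start; "ft_torque": the same for the moment, N m; "grip_width": finger opening in m; "grasp_force": force on a finger pad.
Only numpy, scipy, OpenCV 4.12 (cv2) and the standard library are available. Lean on these libraries where they do the work, as an engineer would, in place of code of your own. Each camera call takes 0.05 s, during which the arm holds its last target. There are 200 camera calls.

## Task

Take up the gap between the clamped carriage of the small stage and its sloping end stop: stand spacer plates from the rack upright on the stage bed, flat against the carriage and one against the next, as many as are needed for the wedge to jam well down in what is left of the gap, without it reaching the bed. Then push the wedge in, its slanted face against the sloping stop, until you feel it go tight between stop and plates; do not force it. Finish while still gripping the wedge and holding it down tight there, and leave the other things on the board where they are.

Things in the scene. Friction and masses are not known exactly. Their poses are not given: they have to be found in the camera images.
- stage: fixed aluminium stage bed, 132 mm long (its x, from -52 to 80 mm), 58 mm wide, flat top 12 mm above the table; origin at table height on its middle line. The gap runs along its x, from the carriage's front face to the sloping end stop at the +x end. A tall steel post stands to the left; on the right a camera juts out from the tall monochromator, 130 to 200 mm up.
- carriage: fixed (clamped) carriage on the bed. Origin at the foot of its upright front face, on the bed, on the stage's middle line; the face looks along +x (the stage's +x), 32 mm wide, 54 mm high. The gap at bed level, from here to the stop's foot, is 16 to 29 mm, drawn anew each time. Behind its 12 mm thick upright it is only 20 mm high.
- stop_face (a point): middle of the end stop's sloping face, 27 mm above the bed; z runs up the slope, x is normal to it. The face, 32 mm wide and 54 mm high, meets the bed at x = 30 mm in the stage's frame and leans back, x growing by 0.3 mm per mm of height.
- wedge_mid (a point): centre of the aluminium wedge, 47 mm above its underside; wedge 94 mm tall (z), 44 mm wide (y), 100 to 210 g. Its ribbed grip head, the top 40 mm, is 14 mm thick (x from -7 to 7 mm). The back (x = -7 mm) is upright, the +x face slants. It starts upright at the +x end of the rack, underside 6 mm above the table, next plate 33 mm away.
- wedge: the same wedge; origin at the middle of its 14 x 44 mm underside. If R is the width left at bed level between plates and stop, the wedge jams with its underside (14 mm - R) / 0.3 above the bed (R over 14 mm: it drops to the bed, too loose). Its slant is parallel to the stop's when wedge and stage have the same yaw.
- wedge_face (a point): middle of the wedge's slanted face, 27 mm above its underside; z runs up the slant, x is normal to it. Thickness along x is 14 mm at the underside and grows by 0.3 mm per mm of height, to 30 mm at 52 mm.
- plate_0_mid (a point): centre of one of three like aluminium spacer plates, 27 mm above its lower edge: 9 mm thick (x), 44 mm wide (y), 54 mm tall (z), 60 g, top corners bevelled 6 mm. It starts upright in the rack, underside 6 mm above the table; the rack is 22 mm high and 30 mm wide, so 7 mm of plate stand out at each side; the next plate is 26 mm away.
- plate_1_mid (a point): centre of one of three like aluminium spacer plates, 27 mm above its lower edge: 9 mm thick (x), 44 mm wide (y), 54 mm tall (z), 60 g, top corners bevelled 6 mm. It starts upright in the rack, underside 6 mm above the table; the rack is 22 mm high and 30 mm wide, so 7 mm of plate stand out at each side; the next plate is 26 mm away.
- plate_2_mid (a point): centre of one of three like aluminium spacer plates, 27 mm above its lower edge: 9 mm thick (x), 44 mm wide (y), 54 mm tall (z), 60 g, top corners bevelled 6 mm. It starts upright in the rack, underside 6 mm above the table; the rack is 22 mm high and 30 mm wide, so 7 mm of plate stand out at each side; the next plate is 26 mm away.
- plate_0: the same plate; origin at the centre of its underside
- plate_1: the same plate; origin at the centre of its underside
- plate_2: the same plate; origin at the centre of its underside
- dropper: bystander: white dropper bottle, 38 mm across, 106 mm tall, origin underneath
- vial: bystander: sample vial, 18 mm across, 40 mm tall
- marker: bystander: marker pen lying flat, 132 mm long
- puck: bystander: black disc-shaped power sensor, 52 mm across, 14 mm high
- lens_tube: bystander: black lens tube, 30 mm across and 30 mm high

How it is judged:
On the way:
1. a spacer plate stands upright in the gap on the bed, let go (((x of plate_0_mid in the frame of stage between -0.008 and 0.034 m and y of plate_0_mid in the frame of stage between -0.012 and 0.012 m and z of plate_0_mid in the frame of stage between 0.034 and 0.044 m and angle between plate_0_mid's own z axis and vertical below 0.12 rad and angle between the x axis of plate_0_mid and the x axis of stage, either way round below 0.15 rad and contact force between the fingers and plate_0 below 0.1 N) or (x of plate_1_mid in the frame of stage between -0.008 and 0.034 m and y of plate_1_mid in the frame of stage between -0.012 and 0.012 m and z of plate_1_mid in the frame of stage between 0.034 and 0.044 m and angle between plate_1_mid's own z axis and vertical below 0.12 rad and angle between the x axis of plate_1_mid and the x axis of stage, either way round below 0.15 rad and contact force between the fingers and plate_1 below 0.1 N) or (x of plate_2_mid in the frame of stage between -0.008 and 0.034 m and y of plate_2_mid in the frame of stage between -0.012 and 0.012 m and z of plate_2_mid in the frame of stage between 0.034 and 0.044 m and angle between plate_2_mid's own z axis and vertical below 0.12 rad and angle between the x axis of plate_2_mid and the x axis of stage, either way round below 0.15 rad and contact force between the fingers and plate_2 below 0.1 N))), for 0.2 s.
At the end, for the whole second after the job is handed in: Wedge upright (0.1 rad) in mid gap (12 mm), slants parallel (0.1 rad), underside 1.5 to 42 mm over the bed, at rest, fingers on it (2 N); over 1 N wedge on stop, wedge on plate, plate on carriage; these plates upright (0.12 rad) on the bed, square (0.15 rad), within 12 mm of the middle (((x of plate_0_mid in the frame of stage between -0.008 and 0.034 m and y of plate_0_mid in the frame of stage between -0.012 and 0.012 m and z of plate_0_mid in the frame of stage between 0.034 and 0.044 m and angle between plate_0_mid's own z axis and vertical below 0.12 rad and angle between the x axis of plate_0_mid and the x axis of stage, either way round below 0.15 rad and contact force between wedge and plate_0 above 1 N) or (x of plate_1_mid in the frame of stage between -0.008 and 0.034 m and y of plate_1_mid in the frame of stage between -0.012 and 0.012 m and z of plate_1_mid in the frame of stage between 0.034 and 0.044 m and angle between plate_1_mid's own z axis and vertical below 0.12 rad and angle between the x axis of plate_1_mid and the x axis of stage, either way round below 0.15 rad and contact force between wedge and plate_1 above 1 N) or (x of plate_2_mid in the frame of stage between -0.008 and 0.034 m and y of plate_2_mid in the frame of stage between -0.012 and 0.012 m and z of plate_2_mid in the frame of stage between 0.034 and 0.044 m and angle between plate_2_mid's own z axis and vertical below 0.12 rad and angle between the x axis of plate_2_mid and the x axis of stage, either way round below 0.15 rad and contact force between wedge and plate_2 above 1 N)) and ((x of plate_0_mid in the frame of stage between -0.008 and 0.034 m and y of plate_0_mid in the frame of stage between -0.012 and 0.012 m and z of plate_0_mid in the frame of stage between 0.034 and 0.044 m and angle between plate_0_mid's own z axis and vertical below 0.12 rad and angle between the x axis of plate_0_mid and the x axis of stage, either way round below 0.15 rad and contact force between carriage and plate_0 above 1 N) or (x of plate_1_mid in the frame of stage between -0.008 and 0.034 m and y of plate_1_mid in the frame of stage between -0.012 and 0.012 m and z of plate_1_mid in the frame of stage between 0.034 and 0.044 m and angle between plate_1_mid's own z axis and vertical below 0.12 rad and angle between the x axis of plate_1_mid and the x axis of stage, either way round below 0.15 rad and contact force between carriage and plate_1 above 1 N) or (x of plate_2_mid in the frame of stage between -0.008 and 0.034 m and y of plate_2_mid in the frame of stage between -0.012 and 0.012 m and z of plate_2_mid in the frame of stage between 0.034 and 0.044 m and angle between plate_2_mid's own z axis and vertical below 0.12 rad and angle between the x axis of plate_2_mid and the x axis of stage, either way round below 0.15 rad and contact force between carriage and plate_2 above 1 N)) and contact force between wedge and stage above 1 N and contact force between the fingers and wedge above 2 N and angle between the z axis of wedge_face and the z axis of stop_face, either way round below 0.1 rad and angle between wedge_mid's own z axis and vertical below 0.1 rad and y of wedge_mid in the frame of stage between -0.012 and 0.012 m and z of wedge_mid in the frame of stage between 0.0605 and 0.101 m and linear speed of wedge below 0.01 m/s); the arm keeps its last pose, push and grip.
It fails at once if the wedge is forced: over 60 N on the stop (contact force between wedge and stage above 60 N).
It fails at once if a bystander is moved by more than 20 mm (distance of any of dropper, vial, marker, puck, lens_tube from where it was at the start of the episode above 0.02 m).
It also fails if it takes over 72 s, if anything falls off the work surface, if the arm or the gripper's body presses on something with over 40 N, if the wrist force passes 120 N, or if a joint passes its speed limit or range.

## Working session

There is one attempt and no reset: what is moved stays moved. The work goes in short steps, Python scripts to look and compute and a tool call to move; the robot and the scene stay as the last step left them, time stands still between calls to the robot, and variables do not carry over. Pictures are saved under pics/ and viewed, at most 10 in all, crops included, and the job is handed in when it is done.

Besides the shell and the picture viewer there is one more tool, called after "Call:" as name([rows], argument=value, ...), one row to a line, values as JSON. jog_arm: Moves the arm, as the interface text tells. Scaled input: -1 to 1 covers 300 mm each way for a shift and pi/4 rad each way for a turn. Its arguments: {"type":"object","properties":{"deltas":{"type":"array","items":{"type":"object","properties":{"fingers":{"type":"number"},"delta_pos":{"type":"array","items":{"type":"number"}},"yaw":{"type":"number"}}}}},"required":["deltas"]}

```bash
mkdir -p pics; cat > h.py <<'E'
import numpy as np, cv2
from workcell import bot
def snap(n):
    c=bot.camera(n); c['K']=np.array([[c['fx'],0,c['cx']],[0,c['fy'],c['cy']],[0,0,1.]]); c['R']=cv2.Rodrigues(np.array(c['rvec'],float))[0]; c['t']=np.array(c['tvec'],float).reshape(3); c['d']=np.array(c['distortion'],float); return c
def cloud(c):
    h,w=c['range_z'].shape; u,v=np.meshgrid(np.arange(w),np.arange(h))
    p=cv2.undistortPoints(np.stack([u,v],-1).reshape(-1,1,2).astype(np.float64),c['K'],c['d']).reshape(h,w,2)
    z=c['range_z'][...,None]; P=np.concatenate([p*z,z],-1)
    W=(P-c['t'])@c['R']; W[c['range_z']==0]=np.nan; return W
def ray(c,px,z):
    p=cv2.undistortPoints(np.array(px,float).reshape(-1,1,2),c['K'],c['d']).reshape(-1,2)
    d=np.c_[p,np.ones(len(p))]@c['R']; o=-c['R'].T@c['t']; return o+d*((z-o[2])/d[:,2])[:,None]
def proj(c,P): return cv2.projectPoints(np.array(P,float).reshape(-1,1,3),c['R'],c['t'],c['K'],c['d'])[0].reshape(-1,2)
def save(c,f,box=None,s=1):
    im=c['image'][...,::-1]
    if box: im=im[box[1]:box[3],box[0]:box[2]]
    cv2.imwrite('pics/'+f,cv2.resize(im,None,fx=s,fy=s,interpolation=cv2.INTER_CUBIC))
E
python3 - <<'E'
from h import *
for n in('top','side'):
    c=snap(n); save(c,n+'0.png',s=1.5); np.savez(n+'0.npz',**c)
    print(n,-c['R'].T@c['t'],c['R'][2],c['fx'])
o=bot.get_obs(); print(o)
E
```

```text
top [0.48730752 0.06567841 1.19296792] [ 0.04465966  0.01206409 -0.99892941] 377.4098578653103
side [-0.12604636  0.41823784  1.03476503] [ 0.55187863 -0.27534143 -0.78715759] 398.67088955526964
{'clock': 0.1, 'joint_pos': array([-1.29801302e+00,  2.41372899e-01,  3.86029074e-03,  1.33522297e+00,
        1.18187774e-05,  1.57079543e+00]), 'joint_vel': array([-0.00074742, -0.00164284,  0.0023639 , -0.0018926 ,  0.00023345,
       -0.00221141]), 'tau': array([-4.44698571e-04, -3.73138368e+01,  2.53009897e+01,  1.08646849e-02,
        4.71158728e-05,  3.83740741e-06]), 'eef_pos': array([ 0.13455505, -0.48095792,  0.2304849 ]), 'tool_rot': array([ 9.90712542e-01,  1.35969550e-01, -1.25984496e-04, -9.61426072e-04]), 'ft_force': array([-0.47119597,  0.4295225 , -0.72480882]), 'ft_torque': array([ 0.00017737,  0.00184637, -0.04839425]), 'grasp_force': 0.0, 'grip_width': 0.08535879666990479}
```

View pics/top0.png

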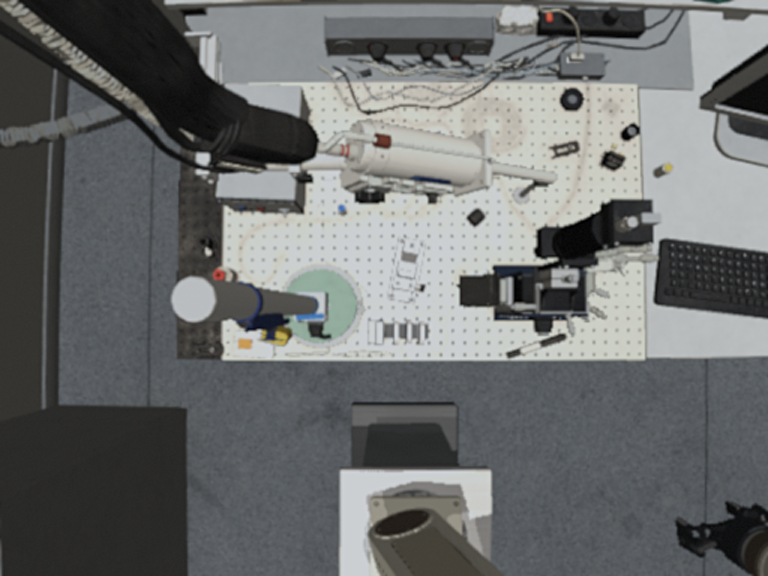

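View pics/side0.png

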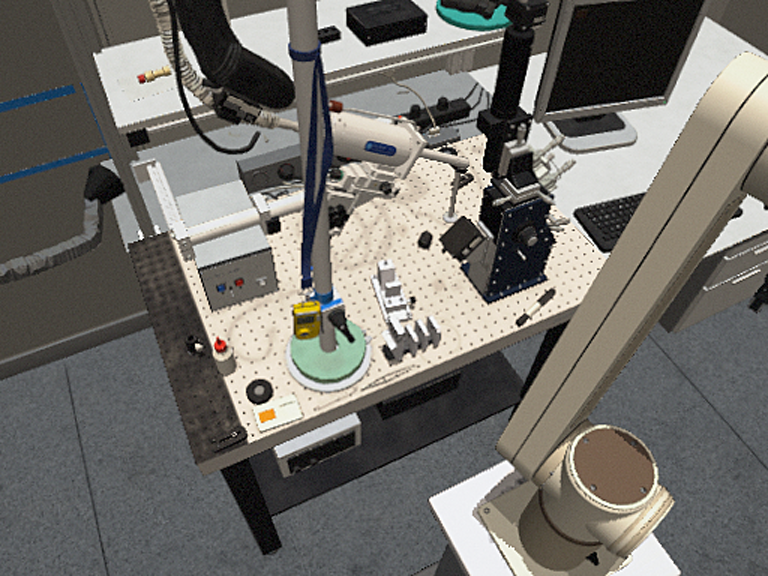

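The top view shows the stage near (405,270), or (270,180) in raw pixels, and the rack near (400,331), or (267,221) raw. The tall post is to their left and the monochromator to their right. The side view confirms this. Next I'll enlarge the region and measure with depth.

```bash
python3 - <<'E'
from h import *
a=[]
for n,b in(('top',(235,150,305,240)),('side',(240,165,310,255))):
    c=dict(np.load(n+'0.npz')); im=c['image'][b[1]:b[3],b[0]:b[2],::-1]
    a.append(cv2.resize(im,(390,500),interpolation=cv2.INTER_CUBIC))
    W=cloud(c)
    if n=='top':
        print('noise',np.nanstd(W[195:200,225:232,2]), np.nanmean(W[195:200,225:232,2]))
        print('cols 240..292 z mm; rows')
        for v in range(154,236,1): print(v,' '.join('%3.0f'%(1000*z) for z in W[v,242:292,2]))
        for p in [(242,160),(292,160),(242,235),(292,235)]: print(p,ray(c,p,0)[0])
cv2.imwrite('pics/crop0.png',np.hstack(a))
E
```

```text
noise 0.00208850198641137 0.03443224011467354
cols 240..292 z mm; rows
154  -2   1  -2   1  -0   2   3   1  -0  -3  -1   0   3  -4   1  -1  -2  -2   2   2   2   0   1  -1  -0  -1  -3  -3   3  -0  -1   2  -2   2  -4   2   0  -0  -1  -0  -0  -1  -0   1  -1   2   3  -2   2  -3
155  -0   4  -1  -4   3   3   0   2   1   1   3   1  -1  -2   3   2   1   3   3  -5  -2   1   3   1   1   1   1  -3  -4   4  -3  -3  -1  -0   2   1   1   0   0  -0   1   0  -1   2  -3   2  -2  -1   2   3
156  -0  -2   2  -1  -2  -0  -5   3  -1   1   0   3   2   1  -1  -1  -4  -1   0   0   1  -1   1  -1   3   1  -1  -4   1   0  -1  -2  -3   3   4 nan  -2  -3   1   1   0   1  -1  -6   0   0  -1   1   3   1
157  -0  -4   0  -2  -7  -0  -2   2  -3  -2   3   2  -5  -1  -2  -1  -4  -2   3  -2  -7  -1   2   2   1  -2   2  -7  -4  -3  -2  -2  -3   0  -0  -7  -6  -3   2  -0   1  -0   1  -9   4  -1  -0   2  -4  -3
158  -2   2   1  -4  -0   0   1  -3   5  -1   1   3  -2  -3   3   2   1  -2  -3  -5  -1  -1   1  -2  15  11  12   8   9  -1  -2  -0  -0  -0  -1  -3  -2   7   2  -1  -3  -1   1  -1   5   2  -3   1   1  -0
159   1  
[... 15188 characters left out ...]
 3  -0   2   4   2   1   3   5   3   0   3   5   2  -3   3   6   2   7   1  -1   2   5   3   1   3  -5
234  -3   3   1   1  -1   1   3   7   8   8   8   4   8   8   2   3   0   2   4   0   5  -2   3  -1  -2  -2   1   2  -3   3   1   2   1   1   3  -0  -1   2   3   1   2   3  -2   0   0  -3   5   2   1  -1
235   2   1  -1   1  -2  -3  -2   2  -3   3   0   3   4   1  -1   2   2   1   1   0   2   2  -1   4   5   3   2   3   5   0  -0   0   0   0   3   3   5   2   2  -0  -1   5   4   2  -2  -2   1   3   1   0
(242, 160) [0.63218342 0.11050406 0.        ]
(292, 160) [ 0.63205541 -0.04831613  0.        ]
(242, 235) [0.39478881 0.11023069 0.        ]
(292, 235) [ 0.39481889 -0.04731032  0.        ]
```

View pics/crop0.png

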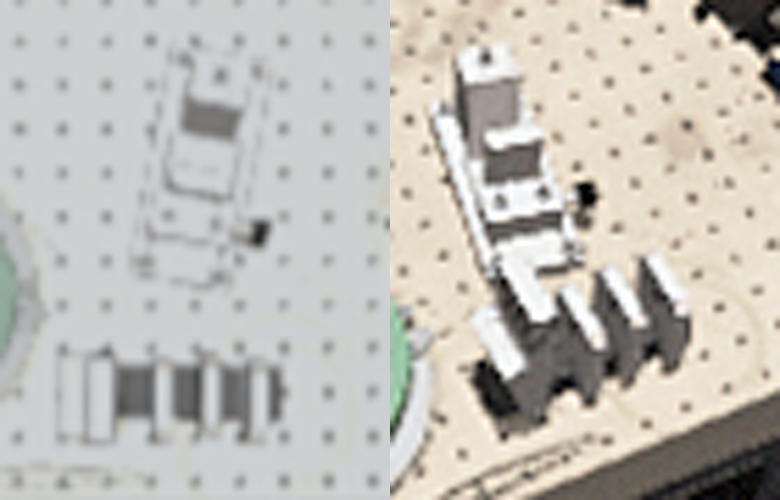

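The stage sits at raw (258–285, 158–200). Its stop is at the top of the crop (world +x end) and the carriage is below it. The rack below has the wedge at its left end, with the slant facing world +y, and three plates to the right. Next I'll fit poses from the depth data.

```bash
cat > fit.py <<'E'
from h import *
def seg(W,box,lo,hi):
    m=np.zeros(W.shape[:2],bool); m[box[1]:box[3],box[0]:box[2]]=1
    with np.errstate(invalid='ignore'): m&=(W[...,2]>lo)&(W[...,2]<hi)
    return m
def cen(c,m,z):   # pixel centroid -> ray on plane z, plus minAreaRect
    v,u=np.nonzero(m); P=ray(c,np.c_[u,v],z)[:,:2]
    return P.mean(0),cv2.minAreaRect((P*1000).astype(np.float32)),len(P)
E
python3 - <<'E'
from fit import *
c=dict(np.load('top0.npz')); W=cloud(c)
for n,b,lo,hi,z in [('carr',(262,178,280,187),.05,.08,.066),('stop',(266,157,282,169),.0585,.08,.066),('p3',(279,212,284,230),.05,.07,.06),('p2',(270,212,275,230),.05,.07,.06),('p1',(262,212,267,230),.05,.07,.06),('wedgehead',(248,212,258,230),.09,.12,.1)]:
    print(n,cen(c,seg(W,b,lo,hi),z))
m=seg(W,(255,150,290,203),.006,.08); print('bed',cen(c,m,.012))
# stop face plane
m=seg(W,(266,167,281,177),.017,.057); P=W[m]; A=np.c_[P[:,1:],np.ones(len(P))]; s=np.linalg.lstsq(A,P[:,0],rcond=None)[0]; print('plane x=a y+b z+c',s,len(P), 'foot x at y=.02',s@[.02,.012,1],(P[:,0]-A@s).std(), P.mean(0))
# camera jut
m=seg(W,(290,170,345,215),.1,.35); v,u=np.nonzero(m); Q=W[m]
for y in np.arange(-.16,0.03,.01):
    k=abs(Q[:,1]-y)<.005
    if k.any(): print('jut y%.2f'%y,Q[k].min(0).round(3),Q[k].max(0).round(3))
E
```

```text
carr (array([0.55787577, 0.02341658]), ((557.9451293945312, 24.161693572998047), (29.91328239440918, 11.98466968536377), 89.97006225585938), 44)
stop (array([0.61321347, 0.01219577]), ((613.2319946289062, 12.096784591674805), (31.149965286254883, 27.18596649169922), 78.60926055908203), 95)
p3 (array([ 0.43983445, -0.00878548]), ((439.8391418457031, -8.785283088684082), (5.992979049682617, 38.875492095947266), 89.86972045898438), 42)
p2 (array([0.44283403, 0.01815955]), ((442.8385925292969, 18.159780502319336), (5.991876125335693, 38.87858963012695), 89.90972137451172), 42)
p1 (array([0.43984477, 0.04211685]), ((439.8490295410156, 42.116363525390625), (5.991567134857178, 38.875335693359375), 89.95047760009766), 42)
wedgehead (array([0.44172045, 0.07532686]), ((441.51904296875, 76.17218780517578), (14.447558403015137, 43.277320861816406), 89.9912109375), 82)
bed (array([0.5689206 , 0.01954616]), ((580.87109375, 20.352615356445312), (158.75518798828125, 87.4521484375), 1.3943392038345337), 801)
plane x=a y+b z+c [0.17850676 0.30480806 0.57873868] 54 foot x at y=.02 0.5859665151876493 0.0008003976966784757 [0.59305954 0.01610158 0.03755353]
jut y-0.16 [ 0.475 -0.165  0.104] [ 0.55  -0.155  0.226]
jut y-0.15 [ 0.486 -0.155  0.147] [ 0.544 -0.145  0.289]
jut y-0.14 [ 0.486 -0.145  0.187] [ 0.55  -0.135  0.292]
jut y-0.13 [ 0.491 -0.135  0.185] [ 0.55  -0.125  0.208]
jut y-0.12 [ 0.491 -0.125  0.2  ] [ 0.549 -0.115  0.22 ]
jut y-0.11 [ 0.492 -0.114  0.192] [ 0.549 -0.105  0.216]
jut y-0.10 [ 0.492 -0.105  0.177] [ 0.547 -0.095  0.207]
jut y-0.09 [ 0.492 -0.095  0.152] [ 0.548 -0.086  0.199]
jut y-0.08 [ 0.494 -0.084  0.175] [ 0.548 -0.076  0.189]
jut y-0.07 [ 0.494 -0.075  0.148] [ 0.549 -0.067  0.18 ]
```

```bash
cat > go.py <<'E'
# go.py x y z ang : delta in tool axes (units of 300 mm), yaw (units of 45deg). ang=world angle of tool y in deg
import sys,numpy as np
from scipy.spatial.transform import Rotation as Ro
from workcell import bot
o=bot.get_obs(); R=Ro.from_quat(o['tool_rot']).as_matrix(); p=o['eef_pos']
a=np.degrees(np.arctan2(R[1,1],R[0,1]))
print('clk %.2f'%o['clock'],'tcp',p.round(4),'ang %.2f'%a,'tilt',R[:,2].round(4),'j6 %.2f j1 %.2f'%(o['joint_pos'][5],o['joint_pos'][0]),'F',o['ft_force'].round(1),'w %.4f g %.1f'%(o['grip_width'],o['grasp_force']))
for s in sys.argv[1:]:
    x,y,z,g=map(float,s.split(','))
    d=R.T@(np.array([x,y,z])-p)/.3; t=(a-g+180)%360-180
    print(s,'d',d.round(4),'yaw',round(t/45,4))
E
python3 go.py .30,-.23,.2,-37 .441,-.009,.15,0
```

```text
clk 0.10 tcp [ 0.1346 -0.481   0.2305] ang -74.37 tilt [-5.0e-04  1.9e-03 -1.0e+00] j6 1.57 j1 -1.30 F [-0.5  0.4 -0.7] w 0.0854 g 0.0
.30,-.23,.2,-37 d [ 0.7565 -0.6568  0.1029] yaw -0.8305
.441,-.009,.15,0 d [ 1.4075 -1.2393  0.2707] yaw -1.6527
```

Call:
jog_arm([
  {"delta_pos":[0.76,-0.66,0.1],"yaw":-0.83,"fingers":0.8},
  {"delta_pos":[0.76,-0.66,0.1],"yaw":-0.83,"fingers":0.8},
  {"delta_pos":[0.76,-0.66,0.1],"yaw":-0.83,"fingers":0.8},
  {"delta_pos":[0.76,-0.66,0.1],"yaw":-0.83,"fingers":0.8},
  {"delta_pos":[0.76,-0.66,0.1],"yaw":-0.83,"fingers":0.8},
  {"delta_pos":[0.76,-0.66,0.1],"yaw":-0.83,"fingers":0.8},
  {"delta_pos":[0.76,-0.66,0.1],"yaw":-0.83,"fingers":0.8},
  {"delta_pos":[0.76,-0.66,0.1],"yaw":-0.83,"fingers":0.8},
])

```text
clock: 0.9
eef_pos: [0.3013, -0.2282, 0.201]
tool_rot: [0.894, 0.448, -0.0, -0.0]
ft_force: [-0.7, -0.8, 0.3]
grip_width: 0.0682
grasp_force: 0.0
```

```bash
python3 go.py .441,-.009,.11,0
```

```text
clk 0.90 tcp [ 0.3013 -0.2282  0.201 ] ang -36.77 tilt [-8.e-04  1.e-04 -1.e+00] j6 1.56 j1 -0.65 F [-0.7 -0.8  0.3] w 0.0682 g 0.0
.441,-.009,.11,0 d [ 0.864  -0.0642  0.3032] yaw -0.8172
```

Call:
jog_arm([
  {"delta_pos":[0.864,-0.064,0.1],"yaw":-0.817,"fingers":0.75},
  {"delta_pos":[0.864,-0.064,0.1],"yaw":-0.817,"fingers":0.75},
  {"delta_pos":[0.864,-0.064,0.1],"yaw":-0.817,"fingers":0.75},
  {"delta_pos":[0.864,-0.064,0.1],"yaw":-0.817,"fingers":0.75},
  {"delta_pos":[0.864,-0.064,0.303],"yaw":-0.817,"fingers":0.75},
  {"delta_pos":[0.864,-0.064,0.303],"yaw":-0.817,"fingers":0.75},
  {"delta_pos":[0.864,-0.064,0.303],"yaw":-0.817,"fingers":0.75},
  {"delta_pos":[0.864,-0.064,0.303],"yaw":-0.817,"fingers":0.75},
  {"delta_pos":[0.864,-0.064,0.303],"yaw":-0.817,"fingers":0.75},
])

```text
clock: 1.8
eef_pos: [0.4421, -0.0126, 0.1112]
tool_rot: [0.71, 0.705, 0.0, 0.001]
ft_force: [0.4, -0.5, -0.2]
grip_width: 0.0639
grasp_force: 0.0
```

```bash
python3 go.py .441,-.009,.022,0; python3 -c "
from h import *
c=snap('side'); save(c,'s1.png',(215,130,345,265),4); np.savez('s1.npz',**c)"
```

```text
clk 1.80 tcp [ 0.4421 -0.0126  0.1112] ang -0.42 tilt [ 1.1e-03 -5.0e-04 -1.0e+00] j6 1.55 j1 -0.03 F [ 0.4 -0.5 -0.2] w 0.0639 g 0.0
.441,-.009,.022,0 d [ 0.0122 -0.004   0.2974] yaw -0.0092
```

View pics/s1.png

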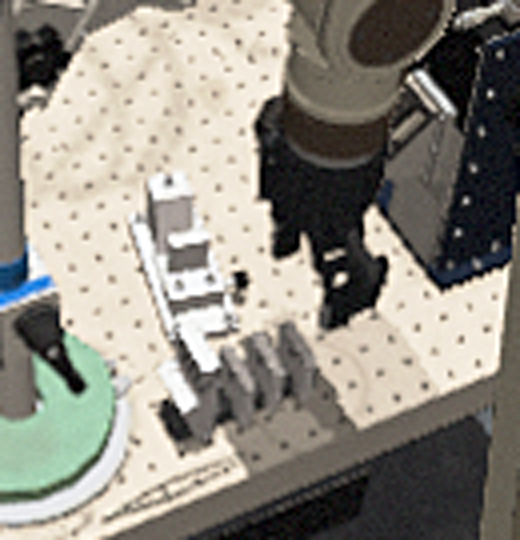

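The gripper sits above the right-hand plate, with its near fingertip at crop (340,315). That fits a TCP height of 0.11 m, so I'm going down.

Call:
jog_arm([
  {"delta_pos":[0.012,-0.004,0.1],"yaw":-0.009,"fingers":0.75},
  {"delta_pos":[0.012,-0.004,0.2],"yaw":-0.009,"fingers":0.75},
  {"delta_pos":[0.012,-0.004,0.297],"yaw":-0.009,"fingers":0.75},
  {"delta_pos":[0.012,-0.004,0.297],"yaw":-0.009,"fingers":0.75},
  {"delta_pos":[0.012,-0.004,0.297],"yaw":-0.009,"fingers":0},
  {"delta_pos":[0.012,-0.004,0.297],"yaw":-0.009,"fingers":0},
  {"delta_pos":[0.012,-0.004,0.297],"yaw":-0.009,"fingers":0},
  {"delta_pos":[0.012,-0.004,0.297],"yaw":-0.009,"fingers":0},
  {"delta_pos":[0.012,-0.004,0.297],"yaw":-0.009,"fingers":0},
  {"delta_pos":[0.012,-0.004,0.297],"yaw":-0.009,"fingers":0},
])

```text
clock: 2.85
eef_pos: [0.4423, -0.0076, 0.0232]
tool_rot: [0.706, 0.708, 0.001, 0.002]
ft_force: [-0.6, -2.3, 7.7]
grip_width: 0.0429
grasp_force: 61.2
```

```bash
python3 go.py .441,-.009,.135,0
```

```text
clk 2.85 tcp [ 0.4423 -0.0076  0.0232] ang 0.14 tilt [ 4.1e-03 -9.0e-04 -1.0e+00] j6 1.55 j1 -0.02 F [-0.6 -2.3  7.7] w 0.0429 g 61.2
.441,-.009,.135,0 d [-0.005  -0.0028 -0.3727] yaw 0.0032
```

Call:
jog_arm([
  {"delta_pos":[-0.005,-0.003,-0.15],"yaw":0,"fingers":0},
  {"delta_pos":[-0.005,-0.003,-0.3],"yaw":0,"fingers":0},
  {"delta_pos":[0.12,-0.003,-0.38],"yaw":-0.1,"fingers":0},
  {"delta_pos":[0.12,0.1,-0.38],"yaw":-0.29,"fingers":0},
  {"delta_pos":[0.12,0.25,-0.38],"yaw":-0.48,"fingers":0},
  {"delta_pos":[0.1,0.4,-0.38],"yaw":-0.67,"fingers":0},
  {"delta_pos":[0.1,0.43,-0.38],"yaw":-0.86,"fingers":0},
  {"delta_pos":[0.1,0.43,-0.38],"yaw":-0.88,"fingers":0},
  {"delta_pos":[0.1,0.43,-0.38],"yaw":-0.88,"fingers":0},
])

```text
clock: 3.75
eef_pos: [0.5685, 0.0231, 0.1352]
tool_rot: [0.426, 0.905, -0.0, -0.001]
ft_force: [-0.3, -0.5, -0.1]
grip_width: 0.043
grasp_force: 61.3
```

```bash
python3 go.py .5705,.0207,.115,79
```

```text
clk 3.75 tcp [0.5685 0.0231 0.1352] ang 39.61 tilt [-0.0014  0.     -1.    ] j6 0.92 j1 0.04 F [-0.3 -0.5 -0.1] w 0.0430 g 61.3
.5705,.0207,.115,79 d [-0.0105  0.      0.0672] yaw -0.8754
```

Call:
jog_arm([
  {"delta_pos":[-0.01,0,0.03],"yaw":-0.19,"fingers":0},
  {"delta_pos":[-0.01,0,0.067],"yaw":-0.38,"fingers":0},
  {"delta_pos":[-0.01,0,0.067],"yaw":-0.57,"fingers":0},
  {"delta_pos":[-0.01,0,0.067],"yaw":-0.76,"fingers":0},
  {"delta_pos":[-0.01,0,0.067],"yaw":-0.875,"fingers":0},
  {"delta_pos":[-0.01,0,0.067],"yaw":-0.875,"fingers":0},
  {"delta_pos":[-0.01,0,0.067],"yaw":-0.875,"fingers":0},
])

```text
clock: 4.45
eef_pos: [0.5705, 0.0208, 0.1157]
tool_rot: [0.096, 0.995, 0.0, 0.0]
ft_force: [-0.4, 0.2, -0.6]
grip_width: 0.0426
grasp_force: 61.3
```

```bash
python3 go.py .5705,.0207,.115,79; python3 -c "
from h import *
c=snap('side'); save(c,'s2.png',(225,120,335,245),4); np.savez('s2.npz',**c)
o=bot.get_obs();print(o['eef_pos'])
e=np.array([.9816,-.1908,0]);n=np.array([.1908,.9816,0])
P=[.5581*e+n*(.1292+s*.022)+[0,0,z] for z in(.098,.152) for s in(-1,1)]
print(proj(c,P).round(1), [(q-[225,120])*4 for q in proj(c,P)])"
```

```text
clk 4.45 tcp [0.5705 0.0208 0.1157] ang 78.95 tilt [ 0.e+00  1.e-04 -1.e+00] j6 0.23 j1 0.04 F [-0.4  0.2 -0.6] w 0.0426 g 61.3
.5705,.0207,.115,79 d [-0.0002 -0.0005  0.0024] yaw -0.001
[0.57067116 0.02081796 0.11565326]
[[267.3 177.6]
 [253.6 180.2]
 [268.3 165.8]
 [254.1 168.5]] [array([169.26278466, 230.22497142]), array([114.57789453, 240.85875757]), array([173.04404462, 183.13202625]), array([116.43827168, 193.84289695])]
```

View pics/s2.png

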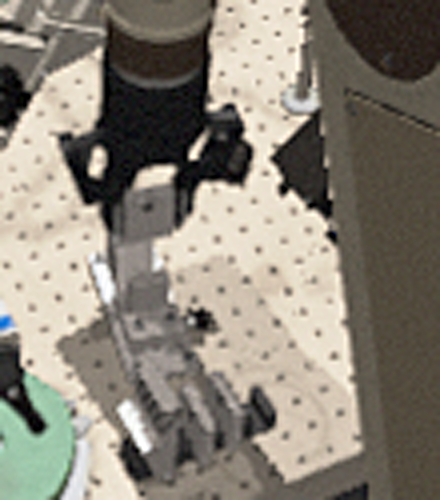

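The plate hangs at crop (115–175, 180–240), as predicted. I'll check its offset from the carriage by depth in the same camera.

```bash
python3 - <<'E'
from fit import *
e=np.array([.9816,-.1908,0]);n=np.array([.1908,.9816,0])
c=dict(np.load('s2.npz'));W=cloud(c);a=W@e;b=W@n-.1292;z=W[...,2]
m=(abs(b)<.018)&(z>.104)&(z<.14)&(abs(a-.555)<.02); q=W[m]; A=np.c_[(q@n)-.1292,q[:,2]-.12,np.ones(len(q))]
print('plate back a',len(q),np.median(a[m]),np.linalg.lstsq(A,q@e,rcond=None)[0])
c=dict(np.load('side0.npz'));W=cloud(c);a=W@e;b=W@n-.1292;z=W[...,2]
m=(abs(b)<.014)&(z>.037)&(z<.061)&(abs(a-.537)<.008); print('carr back',m.sum(),np.median(a[m]),a[m].std())
m=(abs(b)<.02)&(z>.060)&(z<.073)&(abs(a-.543)<.014);print('carr top',m.sum(),np.mean(a[m]),a[m].min(),a[m].max(),np.mean(b[m]),z[m].mean())
m=(abs(b)<.014)&(z>.022)&(z<.061)&(abs(a-.58)<.02); q=a[m]-.3*(z[m]-.012);print('stop foot',m.sum(),np.median(q),q.std())
c=dict(np.load('top0.npz'));W=cloud(c);a=W@e;b=W@n-.1292;z=W[...,2]
m=(abs(b)<.014)&(z>.022)&(z<.061)&(abs(a-.58)<.02); q=a[m]-.3*(z[m]-.012);print('stop foot top',m.sum(),np.median(q),q.std())
E
```

```text
plate back a 91 0.5520660196116345 [-0.00665743 -0.00682388  0.55234175]
carr back 42 0.5376208981891226 0.0016743183335130904
carr top 36 0.5413339092061692 0.5335697198867333 0.5505872836696801 0.0008203425211154199 0.06475301805002906
stop foot 77 0.5707124791715991 0.002060068130579399
stop foot top 50 0.5715482100412704 0.0011787516121252234
```

Call:
jog_arm([
  {"delta_pos":[0,0,0.1],"yaw":0,"fingers":0},
  {"delta_pos":[0,0,0.2],"yaw":0,"fingers":0},
  {"delta_pos":[0,0,0.25],"yaw":0,"fingers":0},
  {"delta_pos":[0,0,0.27],"yaw":0,"fingers":0},
  {"delta_pos":[0,0,0.27],"yaw":0,"fingers":0},
])

```text
clock: 5.0
eef_pos: [0.5706, 0.0208, 0.0336]
tool_rot: [0.095, 0.995, -0.0, -0.001]
ft_force: [-0.1, 0.1, 0.2]
grip_width: 0.0431
grasp_force: 61.3
```

```bash
python3 go.py .5705,.0207,.032,79
```

```text
clk 5.00 tcp [0.5706 0.0208 0.0336] ang 79.07 tilt [-0.0018 -0.     -1.    ] j6 0.23 j1 0.04 F [-0.1  0.1  0.2] w 0.0431 g 61.3
.5705,.0207,.032,79 d [ 0.0002 -0.0002  0.0052] yaw 0.0016
```

Call:
jog_arm([
  {"delta_pos":[0.007,0,0],"yaw":0,"fingers":0},
  {"delta_pos":[0.007,0,0],"yaw":0,"fingers":0},
  {"delta_pos":[0.007,0,0],"yaw":0,"fingers":0},
])

```text
clock: 5.3
eef_pos: [0.57, 0.0212, 0.0354]
tool_rot: [0.095, 0.995, 0.0, 0.001]
ft_force: [-0.4, -0.2, -0.7]
grip_width: 0.0424
grasp_force: 61.3
```

Call:
jog_arm([
  {"delta_pos":[0.0025,0,0],"yaw":0,"fingers":0},
  {"delta_pos":[0.0025,0,0],"yaw":0,"fingers":0},
])

```text
clock: 5.5
eef_pos: [0.5687, 0.0213, 0.0346]
tool_rot: [0.095, 0.996, 0.0, 0.0]
ft_force: [1.0, 0.1, -0.8]
grip_width: 0.0431
grasp_force: 61.3
```

Call:
jog_arm([
  {"delta_pos":[0.0025,0,0],"yaw":0,"fingers":0},
  {"delta_pos":[0.0025,0,0],"yaw":0,"fingers":0},
])

```text
clock: 5.7
eef_pos: [0.5677, 0.0214, 0.0342]
tool_rot: [0.095, 0.995, -0.0, -0.0]
ft_force: [-0.1, -0.3, -0.3]
grip_width: 0.0429
grasp_force: 61.3
```

Call:
jog_arm([
  {"delta_pos":[0.0025,0,0],"yaw":0,"fingers":0},
  {"delta_pos":[0.0025,0,0],"yaw":0,"fingers":0},
])

```text
clock: 5.9
eef_pos: [0.5675, 0.0215, 0.0343]
tool_rot: [0.095, 0.995, -0.0, 0.001]
ft_force: [1.9, -0.4, -1.9]
grip_width: 0.043
grasp_force: 61.2
```

Call:
jog_arm([
  {"delta_pos":[0.0025,0,0],"yaw":0,"fingers":0},
  {"delta_pos":[0.0025,0,0],"yaw":0,"fingers":0},
])

```text
clock: 6.1
eef_pos: [0.5675, 0.0215, 0.0344]
tool_rot: [0.095, 0.995, -0.0, 0.001]
ft_force: [5.4, -0.8, -4.3]
grip_width: 0.0431
grasp_force: 61.2
```

Call:
jog_arm([
  {"delta_pos":[0.0025,0,0],"yaw":0,"fingers":0},
  {"delta_pos":[0.0025,0,0],"yaw":0,"fingers":0},
])

```text
clock: 6.3
eef_pos: [0.5676, 0.0215, 0.0345]
tool_rot: [0.095, 0.995, -0.0, 0.002]
ft_force: [6.3, -0.5, -4.7]
grip_width: 0.0428
grasp_force: 61.4
```

Call:
jog_arm([
  {"delta_pos":[-0.02,0,0],"yaw":0,"fingers":0},
  {"delta_pos":[-0.045,0,0],"yaw":0,"fingers":0},
  {"delta_pos":[-0.045,0,0],"yaw":0,"fingers":0},
  {"delta_pos":[-0.045,0,0],"yaw":0,"fingers":0},
])

```text
clock: 6.7
eef_pos: [0.5785, 0.0193, 0.034]
tool_rot: [0.095, 0.995, 0.0, -0.001]
ft_force: [-0.8, 0.5, -2.1]
grip_width: 0.0425
grasp_force: 61.9
```

Call:
jog_arm([
  {"delta_pos":[-0.003,0,0],"yaw":0,"fingers":0},
  {"delta_pos":[-0.003,0,0],"yaw":0,"fingers":0},
])

```text
clock: 6.9
eef_pos: [0.5794, 0.0192, 0.0341]
tool_rot: [0.095, 0.996, 0.0, -0.0]
ft_force: [-1.0, 0.0, -0.9]
grip_width: 0.0428
grasp_force: 61.9
```

Call:
jog_arm([
  {"delta_pos":[-0.003,0,0],"yaw":0,"fingers":0},
  {"delta_pos":[-0.003,0,0],"yaw":0,"fingers":0},
])

```text
clock: 7.1
eef_pos: [0.5807, 0.019, 0.0343]
tool_rot: [0.095, 0.995, 0.0, 0.0]
ft_force: [0.3, -0.4, -1.0]
grip_width: 0.0428
grasp_force: 61.9
```

Call:
jog_arm([
  {"delta_pos":[-0.003,0,0],"yaw":0,"fingers":0},
  {"delta_pos":[-0.003,0,0],"yaw":0,"fingers":0},
])

```text
clock: 7.3
eef_pos: [0.5812, 0.0188, 0.0342]
tool_rot: [0.095, 0.996, 0.0, -0.0]
ft_force: [-0.7, 0.6, 0.6]
grip_width: 0.0426
grasp_force: 61.9
```

Call:
jog_arm([
  {"delta_pos":[-0.003,0,0],"yaw":0,"fingers":0},
  {"delta_pos":[-0.003,0,0],"yaw":0,"fingers":0},
])

```text
clock: 7.5
eef_pos: [0.5814, 0.0188, 0.0341]
tool_rot: [0.095, 0.996, 0.0, -0.001]
ft_force: [-3.1, 0.9, 2.0]
grip_width: 0.043
grasp_force: 62.1
```

Call:
jog_arm([
  {"delta_pos":[-0.003,0,0],"yaw":0,"fingers":0},
  {"delta_pos":[-0.003,0,0],"yaw":0,"fingers":0},
])

```text
clock: 7.7
eef_pos: [0.5816, 0.0188, 0.0341]
tool_rot: [0.095, 0.996, 0.0, -0.002]
ft_force: [-6.1, 1.1, 5.2]
grip_width: 0.0429
grasp_force: 62.4
```

Call:
jog_arm([
  {"delta_pos":[-0.003,0,0],"yaw":0,"fingers":0},
  {"delta_pos":[-0.003,0,0],"yaw":0,"fingers":0},
])

```text
clock: 7.9
eef_pos: [0.5817, 0.0188, 0.0341]
tool_rot: [0.095, 0.996, 0.0, -0.002]
ft_force: [-8.1, 2.2, 5.9]
grip_width: 0.0432
grasp_force: 62.6
```

Call:
jog_arm([
  {"delta_pos":[0.02,0,0],"yaw":0,"fingers":0},
  {"delta_pos":[0.04,0,0.005],"yaw":0,"fingers":0},
  {"delta_pos":[0.055,0,0.01],"yaw":0,"fingers":0},
  {"delta_pos":[0.055,0,0.014],"yaw":0,"fingers":0},
  {"delta_pos":[0.055,0,0.016],"yaw":0,"fingers":0},
  {"delta_pos":[0.055,0,0.018],"yaw":0,"fingers":0},
  {"delta_pos":[0.055,0,0.018],"yaw":0,"fingers":0},
])

```text
clock: 8.6
eef_pos: [0.5681, 0.0214, 0.0293]
tool_rot: [0.095, 0.995, 0.0, 0.0]
ft_force: [-1.6, -1.0, 3.9]
grip_width: 0.0429
grasp_force: 62.7
```

Call:
jog_arm([
  {"delta_pos":[0.005,0,0],"yaw":0,"fingers":0},
  {"delta_pos":[0.005,0,0],"yaw":0,"fingers":0},
  {"delta_pos":[0.005,0,0],"yaw":0,"fingers":0.62},
  {"delta_pos":[0.005,0,0],"yaw":0,"fingers":0.62},
  {"delta_pos":[0.005,0,0],"yaw":0,"fingers":0.62},
  {"delta_pos":[0.005,0,0],"yaw":0,"fingers":0.62},
  {"delta_pos":[0.005,0,-0.1],"yaw":0,"fingers":0.62},
  {"delta_pos":[0.005,0,-0.2],"yaw":0,"fingers":0.62},
  {"delta_pos":[0.005,0,-0.35],"yaw":0,"fingers":0.62},
  {"delta_pos":[0.005,0,-0.45],"yaw":0,"fingers":0.62},
  {"delta_pos":[0.005,0,-0.45],"yaw":0,"fingers":0.62},
])

```text
clock: 9.7
eef_pos: [0.5698, 0.0219, 0.1693]
tool_rot: [0.095, 0.995, 0.001, 0.005]
ft_force: [0.5, 1.1, 1.1]
grip_width: 0.0526
grasp_force: 0.0
```

```bash
python3 go.py .4418,.0755,.18,180
```

```text
clk 9.70 tcp [0.5698 0.0219 0.1693] ang 79.13 tilt [ 1.030e-02  4.000e-04 -9.999e-01] j6 0.23 j1 0.04 F [0.5 1.1 1.1] w 0.0526 g 0.0
.4418,.0755,.18,180 d [ 0.4523  0.0952 -0.04  ] yaw -2.2416
```

Call:
jog_arm([
  {"delta_pos":[0.1,0.02,-0.04],"yaw":-0.19,"fingers":0.75},
  {"delta_pos":[0.25,0.05,-0.04],"yaw":-0.38,"fingers":0.75},
  {"delta_pos":[0.4,0.09,-0.04],"yaw":-0.57,"fingers":0.75},
  {"delta_pos":[0.452,0.095,-0.04],"yaw":-0.76,"fingers":0.75},
  {"delta_pos":[0.452,0.095,-0.04],"yaw":-0.95,"fingers":0.75},
  {"delta_pos":[0.452,0.095,-0.04],"yaw":-1,"fingers":0.75},
])

```text
clock: 10.3
eef_pos: [0.4373, 0.0755, 0.1751]
tool_rot: [-0.296, 0.955, 0.0, -0.001]
ft_force: [-0.2, 0.3, -0.3]
grip_width: 0.0639
grasp_force: 0.0
```

Call:
jog_arm([
  {"delta_pos":[0,0,0],"yaw":-0.19,"fingers":0.75},
  {"delta_pos":[0,0,0],"yaw":-0.38,"fingers":0.75},
  {"delta_pos":[0,0,0],"yaw":-0.57,"fingers":0.75},
  {"delta_pos":[0,0,0],"yaw":-0.76,"fingers":0.75},
  {"delta_pos":[0,0,0],"yaw":-0.95,"fingers":0.75},
  {"delta_pos":[0,0,0],"yaw":-1,"fingers":0.75},
  {"delta_pos":[0,0,0],"yaw":-1,"fingers":0.75},
])

```text
clock: 11.0
eef_pos: [0.4379, 0.0751, 0.1748]
tool_rot: [-0.637, 0.771, 0.0, -0.001]
ft_force: [-0.4, 0.4, 0.5]
grip_width: 0.0641
grasp_force: 0.0
```

```bash
python3 go.py .4418,.0755,.14,180; python3 - <<'E'
from fit import *
c=snap('side'); save(c,'s3.png',(225,120,335,245),4); np.savez('s3.npz',**c)
e=np.array([.9816,-.1908,0]);n=np.array([.1908,.9816,0])
W=cloud(c);a=W@e;b=W@n-.1292;z=W[...,2]
m=(abs(b)<.02)&(z>.060)&(z<.073)&(abs(a-.55)<.02);print('top carr+plate',m.sum(),a[m].min(),a[m].max(),b[m].mean())
m=(abs(W[...,0]-.4418)<.025)&(abs(W[...,1]-.0755)<.012)&(z>.094)&(z<.106);q=W[m];print('wedge top',len(q),q.mean(0),q.min(0),q.max(0))
E
```

```text
clk 11.00 tcp [0.4379 0.0751 0.1748] ang 169.12 tilt [-1.9e-03 -3.0e-04 -1.0e+00] j6 -1.21 j1 0.17 F [-0.4  0.4  0.5] w 0.0641 g 0.0
.4418,.0755,.14,180 d [-0.0037 -0.0126  0.1161] yaw -0.2418
top carr+plate 19 0.5351477055171445 0.5574894243382894 0.012711432142889903
wedge top 72 [0.43935952 0.07756216 0.09908074] [0.41824326 0.06934249 0.09400241] [0.46355853 0.0844467  0.10304291]
```

View pics/s3.png

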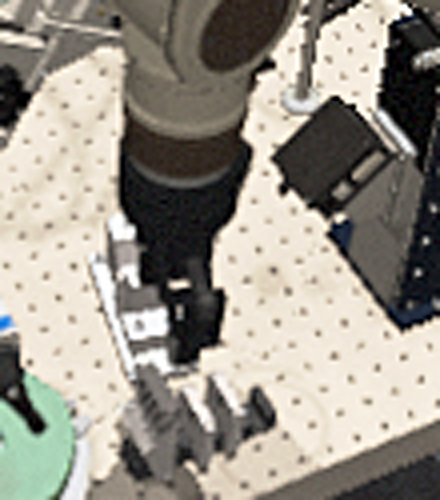

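The wedge is still standing in the rack below the gripper. The placed plate is mostly hidden behind the carriage, near (140,300). Next I finish the turn and go down.

Call:
jog_arm([
  {"delta_pos":[-0.007,-0.01,0.1],"yaw":-0.19,"fingers":0.75},
  {"delta_pos":[-0.007,-0.01,0.15],"yaw":-0.242,"fingers":0.75},
  {"delta_pos":[-0.007,-0.01,0.15],"yaw":-0.242,"fingers":0.75},
  {"delta_pos":[-0.007,-0.01,0.25],"yaw":-0.242,"fingers":0.75},
  {"delta_pos":[-0.007,-0.01,0.37],"yaw":-0.242,"fingers":0.75},
  {"delta_pos":[-0.007,-0.01,0.37],"yaw":-0.242,"fingers":0.75},
  {"delta_pos":[-0.007,-0.01,0.37],"yaw":-0.242,"fingers":0},
  {"delta_pos":[-0.007,-0.01,0.37],"yaw":-0.242,"fingers":0},
  {"delta_pos":[-0.007,-0.01,0.37],"yaw":-0.242,"fingers":0},
  {"delta_pos":[-0.007,-0.01,0.37],"yaw":-0.242,"fingers":0},
  {"delta_pos":[-0.007,-0.01,0.37],"yaw":-0.242,"fingers":0},
  {"delta_pos":[-0.007,-0.01,0.37],"yaw":-0.242,"fingers":0},
])

```text
clock: 12.25
eef_pos: [0.4433, 0.077, 0.0664]
tool_rot: [0.707, -0.707, 0.001, -0.001]
ft_force: [-0.6, 0.4, 5.9]
grip_width: 0.0431
grasp_force: 61.4
```

```bash
python3 go.py .4418,.0765,.062,180; python3 - <<'E'
from fit import *
c=snap('top'); W=cloud(c); np.savez('t3.npz',**c)
e=np.array([.9816,-.1908,0]);n=np.array([.1908,.9816,0])
for v in range(156,190): print(v,' '.join('%3.0f'%(1000*z) for z in W[v,260:284,2]))
E
```

```text
clk 12.25 tcp [0.4433 0.077  0.0664] ang -179.99 tilt [ 3.2e-03  6.0e-04 -1.0e+00] j6 -1.40 j1 0.17 F [-0.6  0.4  5.9] w 0.0431 g 61.4
.4418,.0765,.062,180 d [0.0016 0.0052 0.0145] yaw 0.0002
156  -1  -1   5   2   3  -1  -2  -2   0   1  -2  -5   3   1   1   0   1   1  -0   2   2   0   3  -1
157   3  -0 -12  -2  -2   2   1   1   1  -6  -6   2   2  -1  -4 nan  -1  -5  -3   2  -5   0  -1 nan
158   0  -2   1  -2   3  -0  11  10  10  12  11   4  -1  -2  -0   2  -5   2   1   3  -3  -1  -2   2
159   2  -0   6   1   1  -4  13  15  18  15  65  66  64  63  64   7   6  -2  -4   3  -3  -2  -1  -3
160   0  -2   1   3   4   4   9  16  16  14  63  63  64  64  67  69  63  64  63  60   5   4  -2  -1
161  -1   2  -3  -0  -3  11  11  15  16  33  60  67  62  64  65  67  61  66  62  61  17  13  12  14
162  -3  -2   0  -3  -5  14  14   7  12  62  65  63  63  69  65  70  62  64  65  64  16  19  18  12
163  -1   1  -1   1   1  13  11  10  14  65  65  66  61  66  71  69  64  66  65  64  15  18  17  10
164  -4   1  -1  -1  -1  12  13  12  12  65  65  65  65  65  65  62  62  64  65  63  14  14  15  -4
165   1 
[... 1791 characters left out ...]

183   1  14   9  29  11  51  65  64  64  64  68  66  65  64  65  66  11  12   7   8  -0   0   3  -0
184  -2   9  15  32  28  34  31  30  38  47  58  62  63  67  66  65  14  12  14   9  -3   2  -3  -1
185  -1  14  15  32  29  36  34  29  33  33  31  33  33  32  44  51   7  16  14   1   4  -4  -0  -2
186   6  11  33  33  31  29  28  29  32  31  33  34  32  35  32  30  32  14  13  -2  -0  -0  -0  -1
187  11  14  33  33  39  36  32  31  33  30  35  31  30  31  28  32  32  14  14   3   1   0  -7  -1
188   8  13  32  35  42  36  40  30  32  32  33  37  33  29  29  34  30   9   9   1   0  -2  -0  -4
189  10   8  28  34  42  35  34  30  32  34  30  28  36  38  39  32  31  21  10  -4  30  26  22  26
```

The plate stands upright against the carriage, with its top at about 65 mm (rows 176–180). The wedge is gripped at 43 mm opening. Now I lift and carry it.

Call:
jog_arm([
  {"delta_pos":[0,0,-0.15],"yaw":0,"fingers":0},
  {"delta_pos":[0,0,-0.3],"yaw":0,"fingers":0},
  {"delta_pos":[0,0,-0.33],"yaw":0.19,"fingers":0},
  {"delta_pos":[0,0,-0.33],"yaw":0.38,"fingers":0},
  {"delta_pos":[0,0,-0.33],"yaw":0.57,"fingers":0},
  {"delta_pos":[0,0,-0.33],"yaw":0.76,"fingers":0},
  {"delta_pos":[0,0,-0.33],"yaw":0.95,"fingers":0},
  {"delta_pos":[0,0,-0.33],"yaw":1,"fingers":0},
])

```text
clock: 13.1
eef_pos: [0.4417, 0.0767, 0.1638]
tool_rot: [-0.381, 0.924, 0.0, -0.0]
ft_force: [-0.3, 0.9, -1.2]
grip_width: 0.043
grasp_force: 62.2
```

Call:
jog_arm([
  {"delta_pos":[0,0,0],"yaw":0.19,"fingers":0},
  {"delta_pos":[0,0,0],"yaw":0.38,"fingers":0},
  {"delta_pos":[0,0,0],"yaw":0.57,"fingers":0},
  {"delta_pos":[0,0,0],"yaw":0.76,"fingers":0},
  {"delta_pos":[0,0,0],"yaw":0.95,"fingers":0},
  {"delta_pos":[0,0,0],"yaw":1,"fingers":0},
])

```text
clock: 13.7
eef_pos: [0.4417, 0.0767, 0.1638]
tool_rot: [0.002, 1.0, -0.0, -0.0]
ft_force: [0.2, 0.7, -1.7]
grip_width: 0.0433
grasp_force: 62.2
```

```bash
python3 go.py .5832,.0182,.155,79
```

```text
clk 13.70 tcp [0.4417 0.0767 0.1638] ang 89.81 tilt [-4.e-04 -1.e-04 -1.e+00] j6 0.18 j1 0.17 F [ 0.2  0.7 -1.7] w 0.0433 g 62.2
.5832,.0182,.155,79 d [-0.4723 -0.1934  0.029 ] yaw 0.2403
```

Call:
jog_arm([
  {"delta_pos":[-0.15,-0.06,0],"yaw":0.12,"fingers":0},
  {"delta_pos":[-0.3,-0.12,0],"yaw":0.24,"fingers":0},
  {"delta_pos":[-0.42,-0.17,0.02],"yaw":0.24,"fingers":0},
  {"delta_pos":[-0.472,-0.193,0.029],"yaw":0.24,"fingers":0},
  {"delta_pos":[-0.472,-0.193,0.029],"yaw":0.24,"fingers":0},
  {"delta_pos":[-0.472,-0.193,0.029],"yaw":0.24,"fingers":0},
  {"delta_pos":[-0.472,-0.193,0.029],"yaw":0.24,"fingers":0},
])

```text
clock: 14.4
eef_pos: [0.5825, 0.0193, 0.1551]
tool_rot: [0.094, 0.996, 0.0, -0.001]
ft_force: [-0.7, -0.1, -1.8]
grip_width: 0.0431
grasp_force: 62.1
```

```bash
python3 go.py .5832,.0182,.155,79 .58,.0188,.107,79; python3 - <<'E'
from fit import *
c=snap('side'); save(c,'s4.png',(225,120,335,245),4); np.savez('s4.npz',**c)
e=np.array([.9816,-.1908,0]);n=np.array([.1908,.9816,0])
W=cloud(c);a=W@e;b=W@n-.1292;z=W[...,2]
m=(abs(b)<.018)&(z>.104)&(z<.14)&(abs(a-.56)<.02); q=W[m]; A=np.c_[(q@n)-.1292,q[:,2]-.12,np.ones(len(q))]
print('wedge back',len(q),np.median(a[m]),np.linalg.lstsq(A,q@e,rcond=None)[0], b[(z>.09)&(abs(a-.56)<.012)&(abs(b)<.04)&(z<.12)].min())
E
```

```text
clk 14.40 tcp [0.5825 0.0193 0.1551] ang 79.25 tilt [-1.2e-03  2.0e-04 -1.0e+00] j6 0.22 j1 0.03 F [-0.7 -0.1 -1.8] w 0.0431 g 62.1
.5832,.0182,.155,79 d [-0.0031 -0.0033  0.0004] yaw 0.0055
.58,.0188,.107,79 d [ 0.0075 -0.0033  0.1604] yaw 0.0055
wedge back 91 0.5582556807840207 [ 0.02077977 -0.01760668  0.55812397] -0.01798999896779116
```

View pics/s4.png

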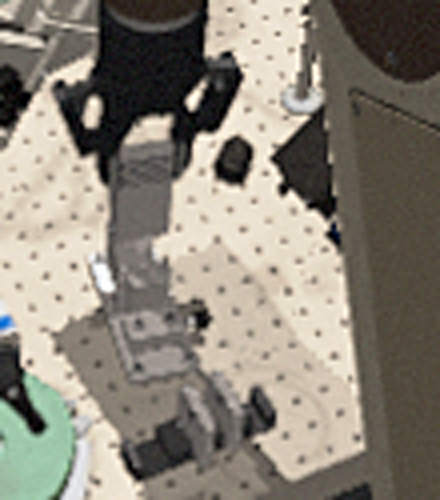

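The wedge hangs above the gap, at (110–175, 140–240), upright and square. By depth its back is about 0.5 mm short of the plate front, so I shift 3 mm towards the stop before descending.

Call:
jog_arm([
  {"delta_pos":[-0.009,-0.003,0],"yaw":0.005,"fingers":0},
  {"delta_pos":[-0.009,-0.003,0.05],"yaw":0.005,"fingers":0},
  {"delta_pos":[-0.009,-0.003,0.09],"yaw":0.005,"fingers":0},
  {"delta_pos":[-0.009,-0.003,0.11],"yaw":0.005,"fingers":0},
  {"delta_pos":[-0.009,-0.003,0.13],"yaw":0.005,"fingers":0},
  {"delta_pos":[-0.009,-0.003,0.15],"yaw":0.005,"fingers":0},
  {"delta_pos":[-0.009,-0.003,0.17],"yaw":0.005,"fingers":0},
  {"delta_pos":[-0.009,-0.003,0.17],"yaw":0.005,"fingers":0},
])

```text
clock: 15.25
eef_pos: [0.5855, 0.0175, 0.1031]
tool_rot: [0.096, 0.995, -0.0, -0.001]
ft_force: [-0.4, -0.4, -0.8]
grip_width: 0.0431
grasp_force: 62.2
```

```bash
python3 go.py .583,.0183,.09,79
```

```text
clk 15.25 tcp [0.5855 0.0175 0.1031] ang 78.99 tilt [-1.8e-03 -1.0e-04 -1.0e+00] j6 0.22 j1 0.03 F [-0.4 -0.4 -0.8] w 0.0431 g 62.2
.583,.0183,.09,79 d [0.0086 0.0012 0.0436] yaw -0.0002
```

Call:
jog_arm([
  {"delta_pos":[0,0,0.008],"yaw":0,"fingers":0},
  {"delta_pos":[0.002,0,0.016],"yaw":0,"fingers":0},
  {"delta_pos":[0.004,0,0.024],"yaw":0,"fingers":0},
  {"delta_pos":[0.005,0,0.033],"yaw":0,"fingers":0},
  {"delta_pos":[0.005,0,0.033],"yaw":0,"fingers":0},
])

```text
clock: 15.75
eef_pos: [0.5843, 0.0177, 0.0938]
tool_rot: [0.096, 0.995, -0.0, -0.0]
ft_force: [-0.0, -0.3, -2.5]
grip_width: 0.0429
grasp_force: 62.2
```

Call:
jog_arm([
  {"delta_pos":[0.002,0,0.008],"yaw":0,"fingers":0},
  {"delta_pos":[0.003,0,0.013],"yaw":0,"fingers":0},
  {"delta_pos":[0.003,0,0.013],"yaw":0,"fingers":0},
])

```text
clock: 16.05
eef_pos: [0.5835, 0.0179, 0.09]
tool_rot: [0.096, 0.995, -0.0, -0.0]
ft_force: [-0.5, 0.3, -2.0]
grip_width: 0.043
grasp_force: 62.2
```

Call:
jog_arm([
  {"delta_pos":[0.001,0,0.005],"yaw":0,"fingers":0},
  {"delta_pos":[0.002,0,0.01],"yaw":0,"fingers":0},
  {"delta_pos":[0.002,0,0.01],"yaw":0,"fingers":0},
])

```text
clock: 16.35
eef_pos: [0.583, 0.0181, 0.087]
tool_rot: [0.096, 0.995, -0.0, -0.0]
ft_force: [-0.8, 0.4, -1.1]
grip_width: 0.0433
grasp_force: 62.2
```

Call:
jog_arm([
  {"delta_pos":[0.001,0,0.005],"yaw":0,"fingers":0},
  {"delta_pos":[0.002,0,0.01],"yaw":0,"fingers":0},
  {"delta_pos":[0.002,0,0.01],"yaw":0,"fingers":0},
])

```text
clock: 16.65
eef_pos: [0.5824, 0.0182, 0.084]
tool_rot: [0.096, 0.995, -0.0, -0.0]
ft_force: [0.6, 0.4, -2.4]
grip_width: 0.0431
grasp_force: 62.2
```

Call:
jog_arm([
  {"delta_pos":[0.001,0,0.005],"yaw":0,"fingers":0},
  {"delta_pos":[0.001,0,0.007],"yaw":0,"fingers":0},
  {"delta_pos":[0.001,0,0.007],"yaw":0,"fingers":0},
])

```text
clock: 16.95
eef_pos: [0.5823, 0.0182, 0.0821]
tool_rot: [0.096, 0.995, -0.0, -0.0]
ft_force: [-0.2, -0.6, -2.2]
grip_width: 0.0432
grasp_force: 62.2
```

Call:
jog_arm([
  {"delta_pos":[0,0,0.005],"yaw":0,"fingers":0},
  {"delta_pos":[0,0,0.005],"yaw":0,"fingers":0},
])

```text
clock: 17.15
eef_pos: [0.5823, 0.0182, 0.0805]
tool_rot: [0.096, 0.995, -0.0, -0.0]
ft_force: [-0.0, -0.4, -1.9]
grip_width: 0.0431
grasp_force: 62.2
```

Call:
jog_arm([
  {"delta_pos":[0,0,0.004],"yaw":0,"fingers":0},
  {"delta_pos":[0,0,0.004],"yaw":0,"fingers":0},
])

```text
clock: 17.35
eef_pos: [0.5823, 0.0183, 0.0794]
tool_rot: [0.096, 0.995, -0.0, -0.0]
ft_force: [0.8, -0.4, -1.9]
grip_width: 0.0428
grasp_force: 62.2
```

Call:
jog_arm([
  {"delta_pos":[0,0,0.004],"yaw":0,"fingers":0},
  {"delta_pos":[0,0,0.004],"yaw":0,"fingers":0},
])

```text
clock: 17.55
eef_pos: [0.5822, 0.0183, 0.0782]
tool_rot: [0.096, 0.995, 0.0, -0.0]
ft_force: [1.1, 0.5, -2.1]
grip_width: 0.0429
grasp_force: 62.3
```

Call:
jog_arm([
  {"delta_pos":[0,0,0.004],"yaw":0,"fingers":0},
  {"delta_pos":[0,0,0.004],"yaw":0,"fingers":0},
])

```text
clock: 17.75
eef_pos: [0.5821, 0.0183, 0.0779]
tool_rot: [0.096, 0.995, 0.0, 0.0]
ft_force: [-2.6, 0.7, 3.9]
grip_width: 0.0433
grasp_force: 62.9
```

Call:
jog_arm([
  {"delta_pos":[0,0,0.004],"yaw":0,"fingers":0},
  {"delta_pos":[0,0,0.004],"yaw":0,"fingers":0},
])

```text
clock: 17.95
eef_pos: [0.5822, 0.0183, 0.0778]
tool_rot: [0.096, 0.995, 0.0, 0.0]
ft_force: [-5.4, 0.9, 10.0]
grip_width: 0.0428
grasp_force: 63.7
```

Call:
jog_arm([
  {"delta_pos":[0.003,0,0.001],"yaw":0,"fingers":0},
  {"delta_pos":[0.003,0,0.002],"yaw":0,"fingers":0},
  {"delta_pos":[0.003,0,0.002],"yaw":0,"fingers":0},
])

```text
clock: 18.25
eef_pos: [0.5822, 0.0183, 0.0778]
tool_rot: [0.096, 0.995, 0.0, 0.001]
ft_force: [-4.3, 0.2, 12.4]
grip_width: 0.0434
grasp_force: 63.8
```

```bash
python3 go.py; python3 - <<'E'
from fit import *
e=np.array([.9816,-.1908,0]);n=np.array([.1908,.9816,0])
c=snap('side'); W=cloud(c);a=W@e;b=W@n-.1292;z=W[...,2]; save(c,'s5.png',(225,120,335,245),4)
m=(abs(b)<.018)&(z>.071)&(z<.1)&(abs(a-.56)<.02); q=W[m]; A=np.c_[(q@n)-.1292,q[:,2]-.08,np.ones(len(q))]
print('wedge back',len(q),np.linalg.lstsq(A,q@e,rcond=None)[0])
E
```

```text
clk 18.25 tcp [0.5822 0.0183 0.0778] ang 79.01 tilt [ 3.e-03 -3.e-04 -1.e+00] j6 0.22 j1 0.03 F [-4.3  0.2 12.4] w 0.0434 g 63.8
wedge back 66 [-0.01129685 -0.00900723  0.55814632]
```

View pics/s5.png

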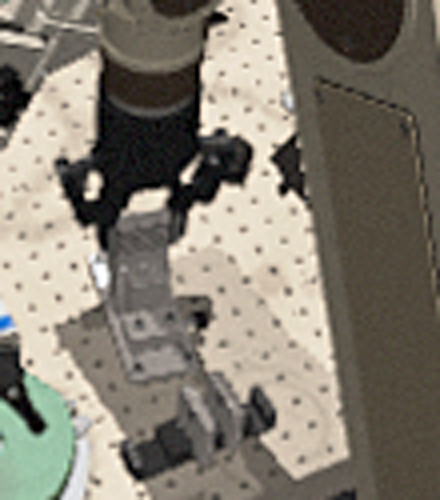

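The wedge is in the gap, upright, with its back at the plate front. It doesn't move in x or z when pushed, so it is jammed about 5 mm above the bed. A little more push will firm it up.

Call:
jog_arm([
  {"delta_pos":[0.003,0,0.002],"yaw":0,"fingers":0},
  {"delta_pos":[0.003,0,0.004],"yaw":0,"fingers":0},
  {"delta_pos":[0.003,0,0.004],"yaw":0,"fingers":0},
  {"delta_pos":[0.003,0,0.004],"yaw":0,"fingers":0},
  {"delta_pos":[0.003,0,0.004],"yaw":0,"fingers":0},
])

```text
clock: 18.8
eef_pos: [0.5822, 0.0183, 0.0778]
tool_rot: [0.096, 0.995, -0.0, 0.003]
ft_force: [-3.8, -0.0, 15.3]
grip_width: 0.0431
grasp_force: 64.4
```

```bash
python3 -c "
from workcell import bot
print(bot.job_done())"
```

```text
the job is handed in; nothing more can be done
None
```

I handed the job in with one spacer plate standing against the carriage and the wedge jammed about 5 mm above the bed, still gripped and pushed down with about 15 N. The verdict was not shown to me.

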